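# Turn the photo turntable to the green marker and take the picture

### The arm

A 7-joint arm with a two-finger parallel gripper is mounted at the origin on the work surface. World frame = base frame: x ahead of the robot, y to its left, z up, the work surface at z = 0. Lengths are in m, angles in rad, forces in N, time in s.
With the tool pointing down it reaches from about 0.425 to 0.95 m from the base axis. Payload 4.7 kg.
Tool frame: the origin (TCP) lies on the centre line of the jaws, within the pads' length; the fingertips stand robot.nose_length ahead of it and the grasp point (between the pads) lies 8 mm behind it (robot.nose_length is the distance from the TCP to the fingertips, in m); z points along the fingers, x is the direction in which the jaws open and shut, and the axes are right-handed (so a half turn about z gives the same grasp; the last joint's range is limited). The gripper opens to 85 mm and grips with 20 to 120 N. Pads are 22 mm wide; open, the fingers measure 114 mm over their backs; the gripper's body (76 mm by 85 mm) begins 54 mm behind the grasp point. The pads swing forward as they close: fully open they stand 13 mm farther back than shut.
Start: joints at [-1.262, 0.469, -0.049, 1.532, 0.024, 1.141, -0.082], TCP at [0.224, 0.637, 0.242] pointing down, gripper open.
Joint ranges: [-2.59, 2.59], [-0.33, 1.99], [-1.39, 1.29], [0.1, 2.45], [-1.04, 4.18], [0.21, 1.99], [-2.66, 2.66]. Speed limits (rad/s): [2.57, 2.57, 3.14, 3.14, 3.14, 3.14, 3.14].

### API

Orientations are given as [roll, pitch, yaw] about the fixed x, y, z axes, in that order (R = Rz(yaw) Ry(pitch) Rx(roll)).
In Python, from plant import robot gives the robot as it stands. Calls block until the motion is done:
- robot.goto(position, orientation): joint-space move of the TCP to a pose.
- robot.move_straight(position, vel=0.15, attitude=None, contact_N=None): straight line of the TCP; attitude=None keeps the orientation; vel is the mean speed in m/s. With contact_N (N) it stops when the force on the tool has changed by that much, and returns True; else False.
- robot.move_joints(angles): joint-space move.
- robot.grip(opening, strength=None): opening from 0.0 (shut) to 1.0 (fully open); strength is the grip in N (None keeps the last); returns when the fingers have stopped.
- robot.sleep(seconds).
- robot.inverse_kinematics(position, orientation): joint angles nearest the present ones, or None.
- robot.sense(): the state.
- robot.grab_frame(name): name is "side" or "top"; returns a dict with "image" (420x560x3 uint8, red, green, blue), "range_z" (420x560 float32, m along the optical axis (not along the pixel's ray), 0 where there is no reading), "fx", "fy", "cx", "cy" (pixels), "dist_coeffs" ([k1, k2, p1, p2, k3] as OpenCV has them; the pictures are not rectified), "R" (3x3) and "t" (3): a world point X has camera coordinates R X + t. Camera axes: x right, y down, z forward; pixel columns grow to the right and rows downward; lengths in m; the calibration is good to about 2 mm. A picture is of the moment at which its call begins.
A pose or a line that the arm cannot do raises robot.IKError and nothing moves.
- robot.close_job(): hands the job in, once; it reports no verdict.
The state is a dict: "t": time; "joint_pos": joint angles; "joint_velocities": joint speeds; "effort": joint torques, N m; "tcp_pos": TCP position; "tcp_rot": TCP orientation; "wrist_force": force on the tool from outside, world axes, zero at the start; "torque": the same for the moment, N m; "opening": opening from 0.0 (shut) to 1.0 (fully open).
Only numpy, scipy, OpenCV 4.12 (cv2) and the standard library are available. Lean on these libraries where they do the work, as an engineer would, in place of code of your own. Each camera call takes 0.05 s, during which the arm holds its last target. There are 200 camera calls.

### The job

On the documentation table for excavated finds, push the turntable round by one of its arms, with a fingertip, until the yellow arm points straight at the green marker. Once it rests there, press the orange shutter button fully down and let it come back up; do not press it before. Grasp and lift nothing, do not touch the rusty pot riding on the turntable, and leave the three markers and all the other things where they stand.

Things in the scene. Friction and masses are not known exactly. Their poses are not given: they have to be found in the camera images.
- hub (a point): centre of the turntable top, on its vertical axis, 37 mm above the table. Disc 160 mm across on a fixed foot, with four straight level arms 90 degrees apart, one yellow, three black. Each is 18 mm wide, sticks out from 80 to 150 mm from the axis and lies 23 to 43 mm above the table, free below and beside. Turns both ways with 1 to 2 N at an arm, stays where it is left.
- pointer (a point): pointed tip of the yellow arm, 160 mm from the axis and 33 mm above the table. Its x axis points outward along the yellow arm, z up.
- rotor (a joint): turn of the turntable in rad, growing counter-clockwise seen from above; its zero has no meaning in the room (the foot may be mounted turned). Free both ways within 7 rad of zero.
- green_ball (a point): small free-standing green view marker, only placed on the table (150 g, easily knocked): round steel foot 40 mm across, thin stem, green ball 30 mm across, 75 mm tall in all. This point is the ball's centre, 60 mm above the table. It stands about 215 mm from the turntable's axis.
- blue_ball (a point): small free-standing blue view marker, only placed on the table (150 g, easily knocked): round steel foot 40 mm across, thin stem, blue ball 30 mm across, 75 mm tall in all. This point is the ball's centre, 60 mm above the table. It stands about 215 mm from the turntable's axis.
- red_ball (a point): small free-standing red view marker, only placed on the table (150 g, easily knocked): round steel foot 40 mm across, thin stem, red ball 30 mm across, 75 mm tall in all. This point is the ball's centre, 60 mm above the table. It stands about 215 mm from the turntable's axis.
- marker_green: the green marker, origin under its foot
- marker_blue: the blue marker, origin under its foot
- marker_red: the red marker, origin under its foot
- find: rusty open pot, 68 mm across and 45 mm tall, standing loose on the middle of the turntable (its rim 82 mm above the table); origin at the centre of its underside. Must ride along untouched.
- shutter_top (a point): top centre of the orange shutter button, 36 mm across, 41 mm above the table, on a fixed grey box 90 x 70 x 30 mm. It is pressed straight down: 6 mm travel, spring 1.5 N at first and 4.5 N when fully down; it comes back up by itself.
- shutter (a joint): how far the shutter button is down, in m: 0 up, 0.006 fully down
- gear: rusty gear wheel lying flat, about 120 mm across, 24 mm tall; bystander, origin under its centre
- brush: hand brush lying on the table on the robot's side; bystander
- tin: rusty open tin, 72 mm across, 80 mm tall; bystander, origin under its centre
Mind the look-alikes: they are no part of the job. What is shaped like the marker_green but purple or turquoise is not meant.

How it is judged:
On the way, in this order (a step that is already met when the one before it is completed fails the run):
1. the yellow arm points at the green marker and the turntable rests (y of green_ball in the frame of pointer between -0.02 and 0.02 m and x of green_ball in the frame of pointer above 0 m and velocity of joint rotor between -0.03 and 0.03 rad/s), for 0.3 s.
2. the shutter button is pressed fully down (value of joint shutter above 0.0045 m), for 0.05 s.
At the end, for the whole second after the job is handed in: The yellow arm's line passes within 20 mm of the green marker's centre, on its side; turntable at rest, shutter up (under 1.5 mm), pot upright within 25 mm of the axis, markers within 15 mm and other things within 30 mm of their starts (all of step 1 and horizontal distance between find and hub below 0.025 m and angle between find's own z axis and vertical below 0.15 rad and height (world z) of find between 0.03 and 0.045 m and value of joint shutter below 0.0015 m and distance of each of marker_green, marker_blue, marker_red from where it was at the start of the episode below 0.015 m and distance of each of gear, brush, tin from where it was at the start of the episode below 0.03 m); the robot touches nothing.
It fails at once if the shutter is pressed (over 3 mm) while the yellow arm does not point at the green marker (value of joint shutter above 0.003 m and not (y of green_ball in the frame of pointer between -0.02 and 0.02 m and x of green_ball in the frame of pointer above 0 m)).
It fails at once if the robot touches the pot (over 1 N) (contact force between any of the arm, the fingers and find above 1 N).
It fails at once if the pot is lifted, tipped or pushed off the middle (height (world z) of find above 0.05 m or angle between find's own z axis and vertical above 0.3 rad or horizontal distance between find and hub above 0.03 m).
It fails at once if a marker is lifted or moved by more than 15 mm (distance of any of marker_green, marker_blue, marker_red from where it was at the start of the episode above 0.015 m).
It fails at once if another bystander is lifted or moved by more than 30 mm (distance of any of gear, brush, tin from where it was at the start of the episode above 0.03 m).
It also fails if it takes over 56 s, if anything falls off the work surface, if the arm or the gripper's body presses on something with over 40 N, if the wrist force passes 120 N, or if a joint passes its speed limit or range.

## Working session

There is one attempt and no reset: what is moved stays moved. The work goes in short steps, each a Python script; the robot and the scene stay as the last script left them, time stands still between calls to the robot, and variables do not carry over. Pictures are saved under pics/ and viewed, about 8 in all and at most 12, crops included, and the job is handed in when it is done.

```bash
mkdir -p pics
cat > h.py <<'E'
import numpy as np, cv2
from plant import robot
def K(f): return np.array([[f["fx"],0,f["cx"]],[0,f["fy"],f["cy"]],[0,0,1]])
def ray(f,u,v):
    p=cv2.undistortPoints(np.array([[[u,v]]],float),K(f),np.array(f["dist_coeffs"]))[0,0]
    R=np.array(f["R"]);t=np.array(f["t"])
    return -R.T@t, R.T@np.array([p[0],p[1],1])
def at_z(f,u,v,z):
    o,d=ray(f,u,v); return o+d*(z-o[2])/d[2]
def by_range(f,u,v):
    o,d=ray(f,u,v); return o+d*f["range_z"][int(round(v)),int(round(u))]
def proj(f,X):
    r=cv2.Rodrigues(np.array(f["R"]))[0]
    return cv2.projectPoints(np.array(X,float).reshape(-1,1,3),r,np.array(f["t"]),K(f),np.array(f["dist_coeffs"]))[0][:,0]
def save(f,name,crop=None,s=1):
    im=f["image"][:,:,::-1]
    if crop: u0,v0,u1,v1=crop; im=im[v0:v1,u0:u1]
    cv2.imwrite("pics/"+name,cv2.resize(im,None,fx=s,fy=s,interpolation=cv2.INTER_CUBIC))
E
python3 - <<'E'
from h import *
import pickle
fs={n:robot.grab_frame(n) for n in("top","side")}
pickle.dump(fs,open("f0.pkl","wb"))
for n,f in fs.items(): save(f,n+"0.png",s=1.4); print(n,-np.array(f["R"]).T@f["t"])
print(robot.nose_length,robot.sense())
E
```

```text
top [ 0.44914508 -0.03822475  1.17205104]
side [ 0.11864289 -0.57776235  0.76056874]
0.011 {'t': 0.1, 'joint_pos': array([-1.26189137,  0.4694144 , -0.04858637,  1.53354166,  0.02410451,
        1.14100193, -0.08232486]), 'joint_velocities': array([-0.00062252, -0.00094838, -0.00050594, -0.00256603, -0.00091683,
       -0.00034908,  0.0001076 ]), 'effort': array([ 8.81555752e-04, -5.11519039e+01, -4.69451817e-02, -2.38390535e+01,
        1.08344472e-02,  4.39224081e-03, -2.33586906e-05]), 'tcp_pos': array([0.22353562, 0.63639274, 0.24134406]), 'tcp_rot': array([3.14152406e+00, 1.77833939e-03, 1.23298898e+00]), 'wrist_force': array([-0.57900063, -0.14785818, -0.18605051]), 'torque': array([-0.01244747, -0.00183806,  0.02230738]), 'opening': 0.9989809132879213}
```

View pics/top0.png

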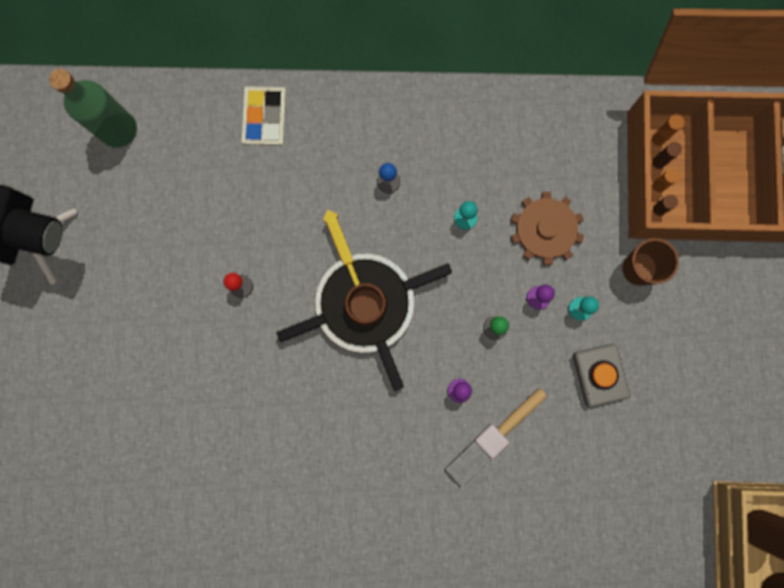

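View pics/side0.png

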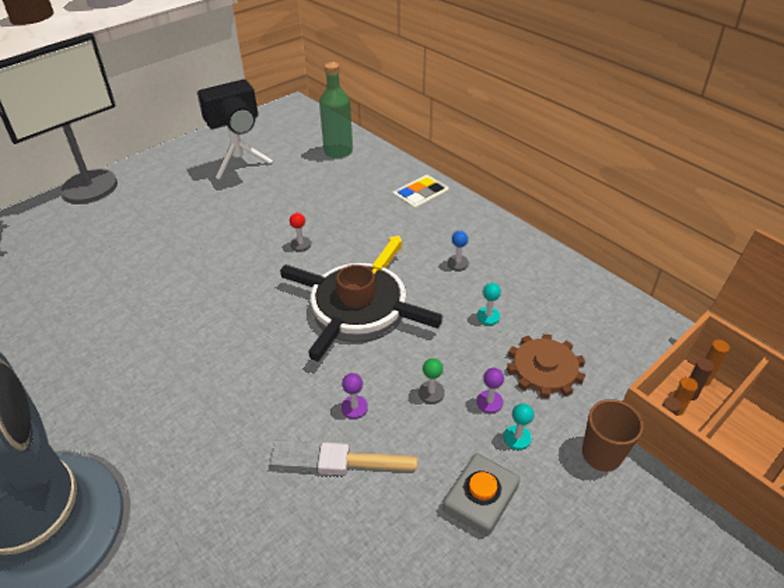

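Top picture (pixels in the 1.4x view): the hub is near (365,303), the yellow tip at (329,213), and the shutter at (604,375). Upright markers are green (499,326), blue (388,172), red (233,282), purple (543,295) and (460,390), turquoise (468,211) and (586,307). Only (499,326) is true green, and it also has a grey steel foot, while the look-alikes have coloured feet.

Run:
```python
from h import *
import pickle
fs=pickle.load(open("f0.pkl","rb"))
P={"top":dict(green=(499,326,.06),blue=(388,172,.06),red=(233,282,.06),purp1=(543,295,.06),purp2=(460,390,.06),turq1=(468,211,.06),turq2=(586,307,.06),tip=(329,213,.033),shut=(604,375,.041),hub=(365,303,.037),armR=(449,269,.033),armL=(279,337,.033),armB=(399,386,.033),tin=(652,260,.08),gear=(547,228,.024),brushend=(545,393,.02)),
"side":dict(green=(432,368,.06),blue=(460,239,.06),red=(297,220,.06),purp2=(352,383,.06),tip=(399,238,.033),shut=(483,486,.041))}
M={}
for n,f in fs.items():
    for k,(u,v,z) in P[n].items():
        a=at_z(f,u/1.4,v/1.4,z); b=by_range(f,u/1.4,v/1.4); M[n,k]=a
        print(n,k,a.round(3),b.round(3))
h=M["top","hub"]
for k in("green","blue","red","purp1","purp2","turq1","turq2","tip","armR","armL","armB","shut"):
    d=M["top",k]-h; print(k,np.hypot(*d[:2]).round(3),np.degrees(np.arctan2(d[1],d[0])).round(1))
f=fs["top"]; save(f,"crop1.png",(190,130,470,320),2.8)
```

```text
top green [ 0.535 -0.18   0.06 ] [ 0.533 -0.178  0.075]
top blue [0.778 0.001 0.06 ] [0.774 0.001 0.074]
top red [0.593 0.242 0.06 ] [0.592 0.239 0.074]
top purp1 [ 0.585 -0.248  0.06 ] [ 0.583 -0.245  0.078]
top purp2 [ 0.434 -0.12   0.06 ] [ 0.434 -0.119  0.079]
top turq1 [ 0.717 -0.128  0.06 ] [ 0.714 -0.127  0.074]
top turq2 [ 0.568 -0.315  0.06 ] [ 0.566 -0.312  0.074]
top tip [0.715 0.097 0.033] [0.711 0.095 0.05 ]
top shut [ 0.463 -0.347  0.041] [ 0.463 -0.347  0.041]
top hub [0.568 0.033 0.037] [0.567 0.032 0.044]
top armR [ 0.627 -0.101  0.033] [ 0.626 -0.101  0.042]
top armL [0.51  0.17  0.033] [0.509 0.168 0.042]
top armB [ 0.437 -0.025  0.033] [ 0.437 -0.025  0.043]
top tin [ 0.641 -0.412  0.08 ] [ 0.654 -0.437  0.006]
top gear [ 0.7   -0.261  0.024] [ 0.701 -0.262  0.02 ]
top brushend [ 0.432 -0.259  0.02 ] [ 0.432 -0.26   0.015]
side green [ 0.536 -0.179  0.06 ] [ 0.529 -0.186  0.072]
side blue [0.779 0.001 0.06 ] [ 0.772 -0.006  0.068]
side red [0.595 0.244 0.06 ] [0.588 0.232 0.07 ]
side purp2 [ 0.433 -0.123  0.06 ] [ 0.428 -0.13   0.071]
side tip [0.723 0.101 0.033] [0.713 0.09  0.045]
side shut [ 0.461 -0.351  0.041] [ 0.461 -0.351  0.041]
green 0.215 -98.9
blue 0.213 -8.5
red 0.211 83.0
purp1 0.281 -86.4
purp2 0.204 -131.2
turq1 0.22 -47.2
turq2 0.348 -90.0
tip 0.161 23.5
armR 0.147 -66.2
armL 0.149 113.0
armB 0.143 -156.0
shut 0.394 -105.4
```

View pics/crop1.png

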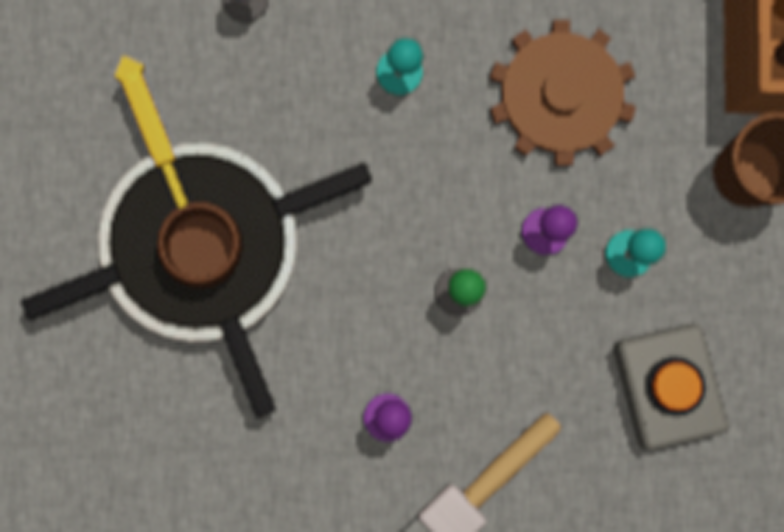

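The crop confirms the green marker at crop (467,288), with a grey foot. The look-alikes around it are purple (558,223) and (390,417), and turquoise (646,246) and (405,56). The yellow arm is at about 23.7° and the target is about -98.9°, so I'll push clockwise on its counter-clockwise flank.

```bash
cat >> h.py <<'E'
HUB=np.array([.568,.0335]); TIPZ=.027
def pose(th,s=.020,r=.122,tipz=TIPZ):
    t=np.radians(th); u=np.array([np.cos(t),np.sin(t)]); n=np.array([-u[1],u[0]])
    p=HUB+r*u+s*n
    return [p[0],p[1],tipz+robot.nose_length],[np.pi,0,t]
E
python3 - <<'E'
from h import *
for th in range(24,-106,-26):
    print(th,robot.inverse_kinematics(*pose(th)) )
robot.grip(0.0)
p,o=pose(24,s=.05,tipz=.2)
robot.move_straight(p,vel=.35,attitude=o)
p,o=pose(24,s=.05)
robot.move_straight(p,vel=.15)
s=robot.sense(); print(s["t"],s["tcp_pos"],s["wrist_force"],s["joint_pos"])
f=robot.grab_frame("side"); save(f,"side1.png",(150,100,380,280),3)
E
```

```text
24 [-0.46891448  0.71553048  0.38044584  1.69799347 -0.3480658   0.79549118
  0.49181808]
-2 [-0.46568446  0.75879309  0.50801734  1.66751122 -0.46675534  0.8387174
  0.20825283]
-28 [-0.44667098  0.77414448  0.60116241  1.69047261 -0.55268258  0.8529292
 -0.09400363]
-54 [-0.4095378   0.74919007  0.63323539  1.76252431 -0.58068695  0.82511075
 -0.43996059]
-80 [-0.36554253  0.68782651  0.61190797  1.87143874 -0.5581453   0.75953145
 -0.83981779]
4.2333 [0.65993838 0.1288749  0.03909071] [0.14122972 0.29285757 1.44512476] [-0.42586905  0.68704548  0.24807052  1.71051626 -0.22564079  0.76997151
  0.34926372]
```

View pics/side1.png

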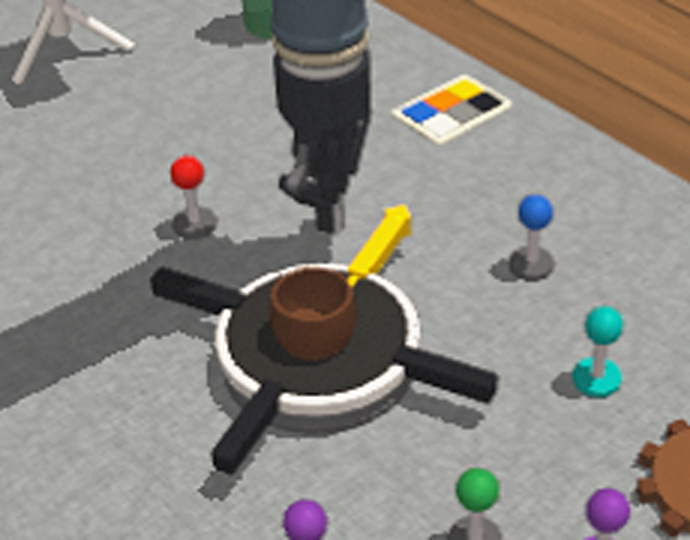

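The closed fingertip is at crop (330,225), beside the yellow arm and clear of the red marker and the pot. Next I push.

Run:
```python
from h import *
for th in list(range(24,-93,-12))+[-93]:
    p,o=pose(th); 
    robot.move_straight(p,vel=.06,attitude=o)
    s=robot.sense(); print(th,round(s["t"],2),s["wrist_force"].round(1))
f=robot.grab_frame("top"); save(f,"top2.png",(170,110,410,300),3.2)
import pickle; pickle.dump(f,open("f2.pkl","wb"))
```

```text
24 4.93 [ 0.3  0.4 -0.9]
12 5.52 [0.2 1.3 0.1]
0 6.1 [-1.   0.6 -0.3]
-12 6.68 [0.1 0.5 0.6]
-24 7.27 [0.8 0.3 0.1]
-36 7.85 [ 0.9 -0.  -0.8]
-48 8.43 [ 0.  -0.1 -0.5]
-60 9.02 [-0.4 -0.2 -0.8]
-72 9.6 [0.2 0.4 0.2]
-84 10.18 [-0.3 -0.6 -0.1]
-93 10.66 [-0.2 -0.3 -0.7]
```

View pics/top2.png

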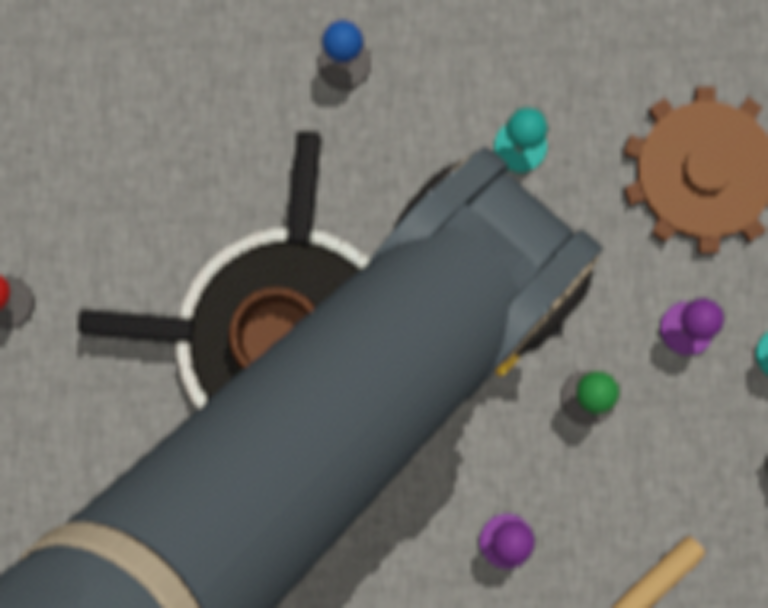

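The turntable followed. Two black arm ends are visible at crop (309,134) and (81,322). I'll compute the yellow angle from them.

Run:
```python
from h import *
import pickle
f=pickle.load(open("f2.pkl","rb"))
for (u,v),off in (((309,134),-90),((81,322),-180)):
    d=at_z(f,u/3.2+170,v/3.2+110,.043)[:2]-HUB; print(np.hypot(*d),np.degrees(np.arctan2(d[1],d[0]))+off)
g=at_z(f,597/3.2+170,392/3.2+110,.06)[:2]-HUB; print("green",np.degrees(np.arctan2(g[1],g[0])))
```

```text
0.14740426254758565 -93.71349034733461
0.1470002260028393 -93.2952105736736
green -98.69582377349363
```

Run:
```python
from h import *
p,o=pose(-98.4); robot.move_straight(p,vel=.03,attitude=o); robot.sleep(.2)
p,o=pose(-98.4,s=.045); robot.move_straight(p,vel=.08)
p,o=pose(-98.4,s=.045,tipz=.2); robot.move_straight(p,vel=.2)
robot.move_straight([.463,-.348,.2],vel=.3,attitude=[np.pi,0,-1.2])
s=robot.sense(); print(s["t"],s["joint_pos"],s["wrist_force"])
f=robot.grab_frame("top"); save(f,"top3.png",(170,110,490,320),2.5)
import pickle; pickle.dump(f,open("f3.pkl","wb"))
```

```text
14.0417 [-0.06007614  0.4567401   0.85177743  1.85028946 -0.40106541  1.0174468
 -0.24123534] [ 0.01707581  0.47650355 -1.36924889]
```

View pics/top3.png

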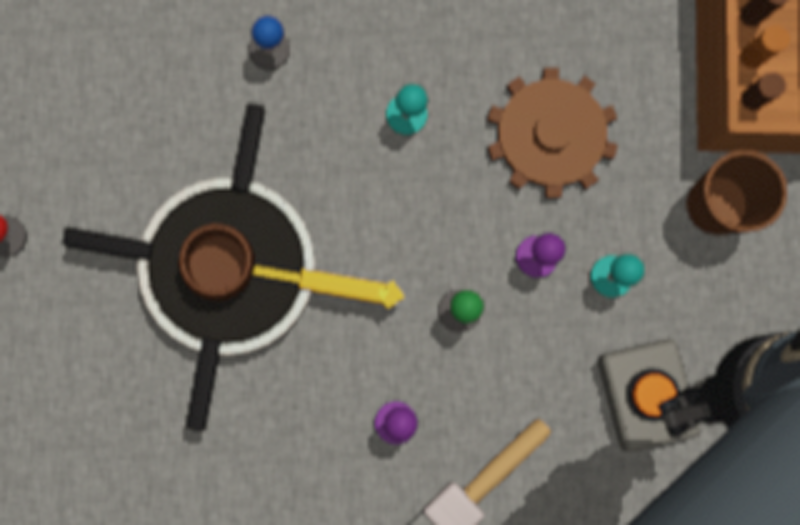

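The yellow tip is at crop (403,295), the green ball at (467,306), the button at (656,395), and the pot is centred. Before pressing I'll compute the lateral offset, and I'll only press if it is within limits.

Run:
```python
from h import *
import pickle
f=pickle.load(open("f3.pkl","rb"))
W=lambda u,v,z: at_z(f,u/2.5+170,v/2.5+110,z)
t=W(403,295,.033)[:2];g=W(467,306,.06)[:2];b=W(656,395,.041)
ends=[W(257,106,.043)[:2],W(196,430,.043)[:2],W(66,236,.043)[:2]]
ang=lambda d:np.degrees(np.arctan2(d[1],d[0]))
th=[ang(t-HUB),ang(ends[0]-HUB)-90,ang(ends[1]-HUB)+90,ang(ends[2]-HUB)-180]
th=[(x+180)%360-180 for x in th]
print(th,ang(g-HUB),"hub from arms",(ends[0]+ends[1])/2,"button",b)
m=np.mean(th); lat=.215*np.sin(np.radians(ang(g-HUB)-m)); print("lat",lat)
assert abs(lat)<.012
x,y=.463,-.348
robot.move_straight([x,y,.041+.012+robot.nose_length],vel=.15)
c=robot.move_straight([x,y,.0335+robot.nose_length],vel=.02,contact_N=9)
robot.sleep(.2)
s=robot.sense(); print(c,s["tcp_pos"],s["tcp_pos"][2]-robot.nose_length,s["wrist_force"])
```

```text
[np.float64(-97.80285286739135), np.float64(-99.23911652643491), np.float64(-98.29803193076697), np.float64(-98.87286851591335)] -98.61409773551647 hub from arms [0.56751244 0.03234184] button [ 0.4629247  -0.34950204  0.041     ]
lat -0.00022845062685256104
True [ 0.46301202 -0.34793384  0.04610853] 0.035108530680843075 [-0.38276406 -0.06432694  5.76826743]
```

The stop came at 9 N with the tip 5.9 mm below the button's rest height, so it is at full travel. Now I retreat and check.

Run:
```python
from h import *
import pickle
robot.move_straight([.463,-.348,.2],vel=.15)
robot.move_straight([.42,-.5,.25],vel=.3); robot.sleep(.3)
s=robot.sense(); print(s["t"],s["tcp_pos"],s["wrist_force"])
f=robot.grab_frame("top"); save(f,"top4.png",(150,90,490,320),2.3)
f0=pickle.load(open("f0.pkl","rb"))["top"]
for n,u,v in (("button",604,375),("green",499,326),("blue",388,172),("red",233,282),("gear",547,228),("brush",520,415)):
    print(n,by_range(f0,u/1.4,v/1.4).round(3),by_range(f,u/1.4,v/1.4).round(3))
```

```text
18.4 [ 0.42088221 -0.49870453  0.24962676] [-0.00213746 -0.12058862  0.12455986]
button [ 0.463 -0.347  0.041] [ 0.463 -0.348  0.04 ]
green [ 0.533 -0.178  0.075] [ 0.533 -0.178  0.075]
blue [0.774 0.001 0.074] [0.773 0.001 0.077]
red [0.592 0.239 0.074] [0.591 0.238 0.077]
gear [ 0.701 -0.262  0.02 ] [ 0.7   -0.261  0.025]
brush [ 0.396 -0.22   0.019] [ 0.396 -0.22   0.019]
```

View pics/top4.png

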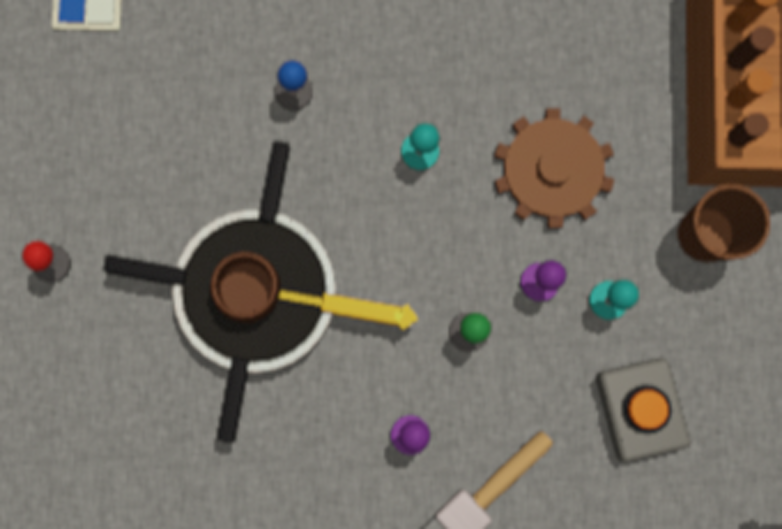

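The final picture shows the yellow tip at (415,317) aimed at the green ball (476,327). The button is up at (648,409). The pot is upright, with its rim centred at (245,286) against the disc centre (254,292). That is roughly 11 mm apparent and part of it is parallax, so it's inside 25 mm. I'm handing in.

```bash
python3 -c "
from plant import robot
robot.close_job()"
```

```text
the job is handed in; nothing more can be done
```

I pushed the turntable clockwise by about 122° with the closed fingertip on the yellow arm's flank, backed off, then pressed the shutter once and handed the job in. It reported no verdict. The robot's clock read 18.4 s just before hand-in, against the 56 s limit.

- **Aim:** before I pressed the shutter, the yellow arm was at -98.6° (the four arm readings spread over about ±0.8°) and the green marker was at -98.6°. That puts the arm's line well under 5 mm from the marker's centre.
- **Shutter:** the press stopped at the 9 N limit with the fingertip 5.9 mm below the button's rest height, so it was fully down. The depth reading afterwards was 40 mm against 41 mm at the start, so it came back up.
- **Bystanders:** the three markers, gear and brush read within about 1 mm horizontally of their starts. Their depth heights differed by up to 5 mm, which I take to be depth noise. I checked the tin by eye only, and it looked unmoved.
- **Pot:** it stands upright but looks about 10 mm off the axis in the last picture, part of that parallax. I judged this from the picture and did not measure it exactly. The limit is 25 mm.
- **Robot:** it was clear of everything at hand-in, with wrist force near zero.

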